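# Reset the sprung tailstock of the bench centres to its middle notch

## Robot

A 6-joint arm with a two-finger parallel gripper is mounted at the origin on a cart in front of the work surface, level with it; the furniture and walls round the work are solid. World frame = base frame: x ahead of the robot, y to its left, z up, the work surface at z = 0. Lengths are in mm, angles in rad, forces in N, time in s.
With the tool pointing down it reaches from about 250 to 775 mm from the base axis. Payload 4 kg.
Tool frame: the origin (TCP) lies at the very end of the fingers, on their centre line; the grasp point (between the pads) lies 19 mm behind it (env.hold_point_z is the distance from the TCP to the grasp point, in mm); z points along the fingers, y is the line along which they close (so a half turn about z gives the same grasp; the last joint's range is limited). The gripper opens to 85 mm and grips with 20 to 120 N. Pads are 22 mm wide; open, the fingers measure 114 mm over their backs; the gripper's body (76 mm by 85 mm) begins 54 mm behind the grasp point. The pads swing forward as they close: fully open they stand 13 mm farther back than shut.
Start: joints at [-1.416, 0.087, 1.371, -0, 1.684, -0.103], TCP at [140.221, -531.842, 231.341] pointing down, gripper open.
Joint ranges: [-3.1, 3.1], [-0.76, 2.03], [0.27, 2.55], [-1.08, 4.22], [0.17, 2.65], [-2.57, 2.57]. Speed limits (rad/s): [2.79, 2.79, 3.14, 3.14, 3.14, 3.14].

## Interface

Orientations are given as a unit quaternion [w, x, y, z].
In Python, from cell import env gives the robot as it stands.
- The arm moves only by the tool servo_tool, never from a script. Its arguments are lists of equal length, an entry for each row: "dp": the shift along the tool's x, y, z in m, a list of three; "twist": the turn about the tool's z in rad. In form: {"dp": [[dx, dy, dz], ...], "twist": [twist, ...]}. A call has 1 to 20 rows; each row shifts and turns the commanded pose from where the row before left it, along the tool's axes as they then stand; what a row does not reach is not made up. A row lasts 1/10 s, in which the tool goes at most 50 mm and 8.59 degrees, less where a joint would pass 70% of its speed; a pose out of reach is approached as far as the arm can. A call with a gripper value outside its range is refused whole. "grip" is the opening, from 0 (shut) to 1 (fully open), set as the call begins (left out, the last holds). The fingers move at their own pace and stop on an object; "force" is the grip in N (left out, the last holds). Time passes only in rows, so rows that do not move let the fingers close. It gives the time, the measured TCP pose, the force, the opening and the grip force at its end, in the units of the state.
- env.get_obs(): the state, without advancing time (a new reading comes with each control period).
- env.grab_frame(name): name is "side" or "top"; returns the picture (420x560x3 uint8, red, green, blue); there is no depth.
- env.camera_params(name): a dict with "fov_y" (degrees; the focal length in pixels is half the picture's height over the tangent of half this angle, whatever the lens; pixels are square), "cx", "cy" (the principal point, pixels), "R" (3x3) and "t" (3): a world point X has camera coordinates R X + t. Camera axes: x right, y down, z forward; pixel columns grow to the right and rows downward; lengths in mm; the calibration is good to about 2 mm. A picture is of the moment at which its call begins. camera_params takes no time and is no camera call.
- env.close_job(): hands the job in; it is judged then, once.
The state is a dict: "clock": time; "q": joint angles; "qvel": joint speeds; "tau": joint torques, N m; "ee_pos": TCP position; "eef_rot": TCP orientation; "contact_force": force on the tool from outside, world axes, zero at the start; "ft_torque": the same for the moment, N m; "opening": opening from 0.0 (shut) to 1.0 (fully open); "finger_force": force on a finger pad.
Only numpy, scipy, OpenCV 4.12 (cv2) and the standard library are available. Lean on these libraries where they do the work, as an engineer would, in place of code of your own. Each camera call takes 0.05 s, during which the arm holds its last target. There are 200 camera calls.

## Task

The bench centres are still latched wide open, in the last notch, from a long shaft; the next shaft needs the middle notch. Press the pawl's release tab with a fingertip so that the sprung tailstock runs all the way home, then push the tailstock back by its thumb plate past the middle notch and let it come back, so that it stays latched in the middle of its three notches. Only press and push, gently, with the fingers shut: pinch and lift nothing, and leave the loose parts on the bench where they lie.

Things in the scene. Friction and masses are not known exactly. Their poses are not given: they have to be found in the camera images.
- bench_centres: Bench centres, fixed: grey bed 84 mm wide, 432 long, with a steel way, across the bench. From left to right as the robot sees it: headstock, sprung tailstock, pawl. Origin: on the bench (z = 0) under the bed's centre line, 240 mm from the headstock end. Own x points away from the robot, own y along the bed to the headstock, z up. Pushing back = along own -y, to the right
- headstock (a point): Top of the black knob on the fixed headstock, 110 mm above the bench, at own (0, 0.215). The grey block under it is 88 mm high, with a pointed centre at 62 mm height that faces the tailstock's. Nothing here moves. On the bed's far side, right of the tailstock, lies the dark spring barrel, below 55 mm
- tailstock (a joint): Travel of the tailstock, m: 0 = home at its front stop pins; grows as it is pushed back along own -y, to the back stop at 0.0735. A damped spring drives it home (2.5 N at 0, 4 N at mid, 5 N at the end; 0.4 s from last notch to home). The pawl latches it at 0.022 (first notch), 0.044 (middle) and 0.066 (last). Starts in the last
- toothed_bar (a point): Rear end of the flat bar on the tailstock's tail, three saw teeth on top. It slides back freely under the pawl, which drops behind each tooth and stops the return. Let go at a travel of 0.046 to 0.064, the tailstock comes back to 0.044. Pushed past 0.066 it catches in the last notch again: release it home and push once more. Point at own y = -0.178 minus travel, z 36 mm
- thumb_plate (a point): Middle of the flat upright pushing face of the tailstock's steel thumb plate, moving with it: own y = 0.030 minus travel, z 98 mm, on the centre line. The face looks along own +y (to the headstock), is 48 mm wide, and stands on the tailstock's flat top (z 80 mm) up to 113 mm. 30 mm of that top lies free in front of the face; then the body ends
- release_tab (a point): Middle of the top of the pawl's dark ribbed tab, 26 mm across the bed, 24 along it; own (0, -0.102, 0.070) with the pawl down. Press straight down with about 8 N: the nose comes free after 6 to 8 mm, the tab stops at 12.5 mm. Tailstock in the last notch: it ends 24 mm to the headstock side of the tab's edge. Pawl brackets, 63 mm high, begin 14 mm to the other side
- pawl (a joint): Turn of the pawl, rad: 0 = down, engaged; grows as the tab is pressed, 0.34 = stop; the nose clears the teeth above about 0.20. A light spring returns it
- test_shaft: Stepped steel test shaft, 25 mm thick, 131 mm long (own y), lying loose on the bench on the robot's side of the pawl end. Leave alone. Origin: centre of its underside
- dial_indicator: Dial indicator lying loose on its back behind the pawl end, 123 x 58 mm, 21 mm high. Leave alone. Origin: under its middle
- plug_gauge: Plug gauge lying loose to the right, 20 x 114 x 23 mm. Leave alone. Origin: under its middle
- hex_key_1: Hex key lying loose far right, 26 x 79 x 7 mm. Leave alone. Origin: under its middle
- v_block: Steel V-block standing loose to the right, 60 x 50 x 40 mm. Leave alone. Origin: under its middle
- block_123_0: Steel block with drilled holes standing loose to the left, 26 x 76 x 51 mm. Leave alone. Origin: under its middle

How it is judged:
By the outcome, as a careful person would: the job done as asked, in the order asked, and still so for the second after the job is handed in, with the robot touching nothing.
It also fails if it takes over 45 s, if anything falls off the work surface, if the arm or the gripper's body presses on something with over 40 N, if the wrist force passes 120 N, or if a joint passes its speed limit or range.

## Working session

There is one attempt and no reset: what is moved stays moved. The work goes in short steps, Python scripts to look and compute and a tool call to move; the robot and the scene stay as the last step left them, time stands still between calls to the robot, and variables do not carry over. Pictures are saved under pics/ and viewed, at most 10 in all, crops included, and the job is handed in when it is done.

Besides the shell and the picture viewer there is one more tool, called after "Emit:" as name(argument=value, ...), one argument or row to a line, values as JSON. servo_tool: Moves the arm, as the interface text tells. Its arguments: {"type":"object","properties":{"dp":{"type":"array","items":{"type":"array","items":{"type":"number"}}},"twist":{"type":"array","items":{"type":"number"}},"grip":{"type":"number"},"force":{"type":"number"}},"required":["dp","twist"]}

```bash
mkdir -p pics; ls; python3 - <<'E'
from cell import env
import cv2, numpy as np
for n in("side","top"):
    f=env.grab_frame(n); cv2.imwrite(f"pics/{n}0.png",f[:,:,::-1]); p=env.camera_params(n); print(n,p)
o=env.get_obs(); print(o)
E
```

```text
pics
side {'fov_y': 52.74082692429151, 'cx': 282.0188110033034, 'cy': 213.28693988718794, 'R': array([[-0.99686307, -0.07572184, -0.02302668],
       [-0.03399418,  0.67238198, -0.73942334],
       [ 0.07147322, -0.73632104, -0.67284686]]), 't': array([ 489.62880562,  126.93316439, 1634.41727681])}
top {'fov_y': 50.01812695855581, 'cx': 282.36502074364057, 'cy': 212.59928125365718, 'R': array([[ 0.0161224 , -0.99963603,  0.02163022],
       [-0.98440364, -0.01965955, -0.17482268],
       [ 0.1751843 , -0.01847431, -0.98436231]]), 't': array([ -85.00342756,  495.02092975, 1328.78493253])}
{'clock': 0.1, 'q': array([-1.41611149e+00,  8.79175239e-02,  1.37209658e+00, -4.94585421e-06,
        1.68360838e+00, -1.03113438e-01]), 'qvel': array([-0.00054599, -0.00148634, -0.00239133,  0.00024912,  0.00017486,
        0.00018857]), 'tau': array([ 2.18656372e-03, -3.53012681e+01, -3.14218605e+01, -2.75420552e-04,
        7.90332095e-03,  1.79381288e-06]), 'ee_pos': array([ 140.1418205 , -531.38721885,  230.23958263]), 'eef_rot': array([-1.01451603e-03,  9.91703527e-01,  1.28542152e-01, -2.86241119e-05]), 'contact_force': array([ 0.46100099, -0.31428158,  1.07698825]), 'ft_torque': array([-0.05494557, -0.02425063,  0.00522732]), 'finger_force': 0.0, 'opening': 1.000028287767962}
```

View pics/side0.png

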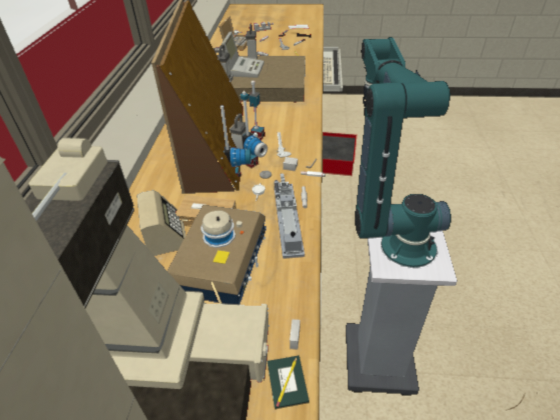

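View pics/top0.png

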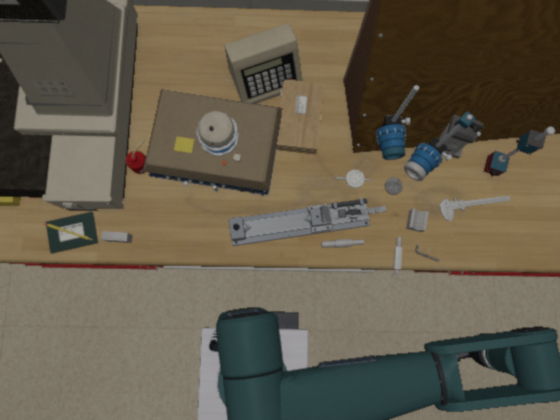

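The side view shows the bed from about (290,250) to (283,182). In the top view it runs from (230,230) to (370,212), with the black knob at (237,227) and the pawl near (350,210). I'll enlarge both.

```bash
python3 - <<'E'
import cv2, numpy as np
a=cv2.imread("pics/top0.png")[190:255,220:400]; b=cv2.imread("pics/side0.png")[170:265,255:330]
A=cv2.resize(a,None,fx=4.4,fy=4.4,interpolation=cv2.INTER_CUBIC)
B=cv2.resize(b,None,fx=6,fy=6,interpolation=cv2.INTER_CUBIC)
for im,s,x0,y0 in((A,4.4,220,190),(B,6,255,170)):
    for x in range(x0-x0%10+10,x0+200,10): 
        u=int((x-x0+.5)*s)
        if u<im.shape[1]: cv2.line(im,(u,0),(u,6),(0,0,255),1); cv2.putText(im,str(x),(u,16),0,.35,(0,0,255))
    for y in range(y0-y0%10+10,y0+200,10):
        v=int((y-y0+.5)*s)
        if v<im.shape[0]: cv2.line(im,(0,v),(6,v),(0,0,255),1); cv2.putText(im,str(y),(8,v),0,.35,(0,0,255))
cv2.imwrite("pics/topc.png",A); cv2.imwrite("pics/sidec.png",B)
E
```

```text
(no output)
```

View pics/topc.png

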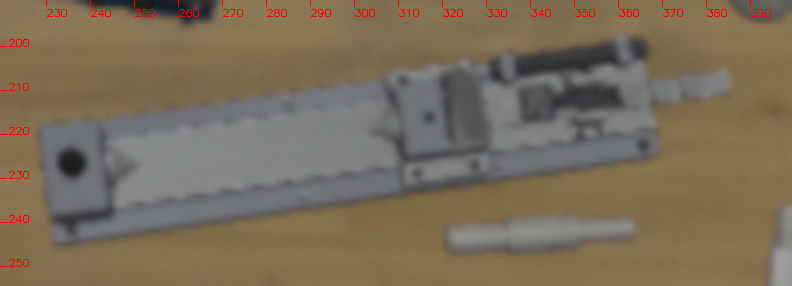

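View pics/sidec.png

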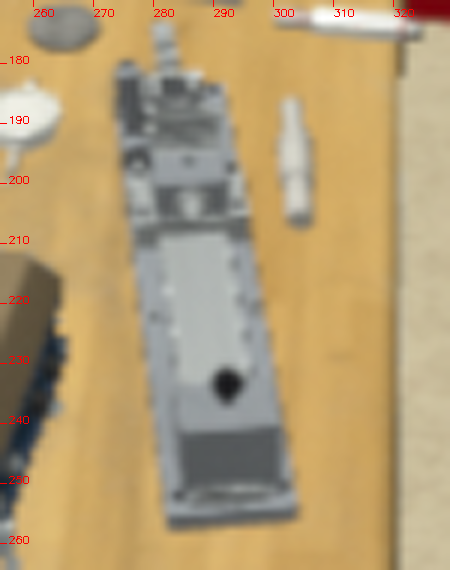

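The enlarged top view has the black knob at about (235.6,226.5) and the dark tab at about (341,212.5). In it the thumb plate is the dark strip at about (325,214). The side view has the knob at about (292.3,233.5), the thumb plate face at about (286,191) and the tab at about (284,184). I'll triangulate these next.

```bash
cat > h.py <<'E'
import numpy as np, cv2
from cell import env
def P(n):
    p=env.camera_params(n); f=210/np.tan(np.radians(p["fov_y"]/2))
    K=np.array([[f,0,p["cx"]],[0,f,p["cy"]],[0,0,1]]); return K,p["R"],p["t"]
def plane(n,uv,z):
    K,R,t=P(n); c=-R.T@t; d=R.T@np.linalg.inv(K)@[*uv,1]; return c+d*(z-c[2])/d[2]
def proj(n,X):
    K,R,t=P(n); v=K@(R@np.array(X)+t); return v[:2]/v[2]
def tri(a,b):
    M=[K@np.c_[R,t] for K,R,t in(P("top"),P("side"))]
    x=cv2.triangulatePoints(*M,np.array(a,float),np.array(b,float)).ravel(); return x[:3]/x[3]
def blob(n,img,box,th):
    x0,y0,x1,y1=box; g=img[y0:y1,x0:x1].max(2).astype(float); w=np.clip(th-g,0,None)
    yy,xx=np.mgrid[y0:y1,x0:x1]; return np.array([(w*xx).sum(),(w*yy).sum()])/w.sum()
E
python3 - <<'E'
from h import *
t=cv2.imread("pics/top0.png"); s=cv2.imread("pics/side0.png")
kt=blob("top",t,(231,222,241,232),75); ks=blob("side",s,(288,229,297,239),75)
tb=blob("top",t,(336,207,346,218),105)
print(kt,ks,tb,"knob",tri(kt,ks)); 
k=plane("top",kt,110); T=plane("top",tb,70); print(k,plane("side",ks,110),T)
print("dist",np.linalg.norm(k-T)," want ~%.1f"%np.hypot(317,40))
d=(k-T)[:2]; yaw=np.arctan2(-d[0],d[1]); print("yaw",yaw)
Y=d/np.linalg.norm(d); X=np.array([Y[1],-Y[0]]); 
O=((k[:2]-215*Y)+(T[:2]+102*Y))/2
print("O",O)
w=lambda x,y,z:[*(O+X*x+Y*y),z]
for nm,p in dict(knob=(0,215,110),tab=(0,-102,70),plate=(0,-36,98),bar=(0,-244,36)).items():
    print(nm,np.round(w(*p),1),proj("top",w(*p)).round(1),proj("side",w(*p)).round(1))
# triangulate thumb plate face & bar end from hand-picked pixels
g=[(x-.5+0) for x in ()]
for nm,a,b in(("bar end",(220+730/4.4-.5,190+82/4.4-.5),(255+163/6-.5,170+24/6-.5)),):
    print(nm,tri(a,b).round(1))
E
```

```text
[235.81933257 226.6306099 ] [292.45873786 233.65048544] [341.51733515 213.03399048] knob [443.88019772  59.03855576 103.46666659]
[441.10071933  58.58463594 110.        ] [445.50112386  65.12305195 110.        ] [ 494.16266322 -253.15598789   70.        ]
dist 318.7440767035965  want ~319.5
yaw 0.1685960357068172
O [ 477.11230409 -152.98458064]
knob [441.  59. 110.] [235.7 226.7] [293.8 232.5]
tab [ 494.2 -253.5   70. ] [341.6 213. ] [285.4 187. ]
plate [ 483.2 -188.5   98. ] [321.  214.6] [286.9 191.7]
bar [ 518.1 -393.5   36. ] [385.1 208.2] [282.5 173.5]
bar end [ 520.3 -395.1   34.3]
```

Heights and distances check out: knob to tab measures 318.7 mm against 319.5, and the bar end came out at z 34 against 36. The tab is at (494, -253.5, 70) and the bed yaw is 0.169. I'll turn the tool, shut the fingers and move above the tab.

Emit:
servo_tool(
  dp=[
    [0,0,0],
    [0.0304,-0.0165,0],
    [0.0304,-0.0165,0],
    [0.0304,-0.0165,0],
    [0.0304,-0.0165,0],
    [0.0304,-0.0165,0],
    [0.0304,-0.0165,0],
    [0.0304,-0.0165,0],
    [0.0304,-0.0165,0],
    [0.0304,-0.0165,0],
    [0.0304,-0.0165,0],
    [0.0304,-0.0165,0],
    [0.0304,-0.0165,0],
    [0.0304,-0.0165,0],
    [0,0,0],
    [0,0,0],
    [0,0,0],
  ],
  twist=[0.09,0,0,0,0,0,0,0,0,0,0,0,0,0,0,0,0],
  grip=0,
  force=40,
)

```text
clock: 1.8
ee_pos: [493.4, -254.8, 230.9]
eef_rot: [-0.0, 0.997, 0.083, -0.001]
contact_force: [-0.4, -0.8, -0.1]
opening: 0.001
finger_force: 0.0
```

Emit:
servo_tool(
  dp=[
    [0,0,0.02],
    [0,0,0.03],
    [0,0,0.03],
    [0,0,0.03],
    [0,0,0.02],
    [0,0,0.01],
    [0,0,0],
    [0,0,0],
  ],
  twist=[0,0,0,0,0,0,0,0],
)

```text
clock: 2.6
ee_pos: [494.3, -255.2, 92.5]
eef_rot: [0.001, 0.997, 0.083, 0.001]
contact_force: [-0.1, 0.3, -0.2]
opening: -0.0
finger_force: 0.0
```

```bash
python3 - <<'E'
from h import *
t=env.grab_frame("top")[:,:,::-1]; s=env.grab_frame("side")[:,:,::-1]
e=env.get_obs()["ee_pos"]; print(e,proj("top",e),proj("side",e))
a=cv2.resize(t[170:260,280:400],None,fx=6,fy=6,interpolation=cv2.INTER_CUBIC)[:, :]
b=cv2.resize(s[130:230,250:330],None,fx=5.4,fy=5.4,interpolation=cv2.INTER_CUBIC)
b=b[:540,:]; a=a[:540]
cv2.imwrite("pics/p1.png",cv2.resize(np.hstack([a,b]),None,fx=.69,fy=.69))
E
```

```text
[ 494.91428345 -255.23490742   93.27564174] [343.40896828 211.42561479] [285.19192936 182.49595087]
```

View pics/p1.png

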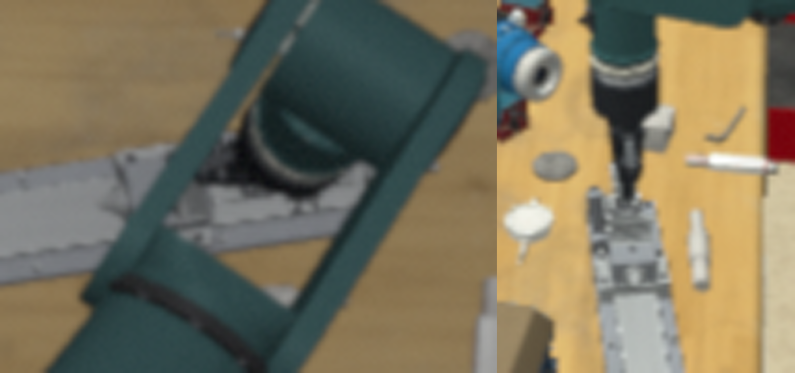

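The side view shows the shut fingers over the tab, just behind the tailstock. The top view is mostly hidden by the arm. I'll lower until I feel contact.

Emit:
servo_tool(
  dp=[
    [0,-0.0015,0.005],
    [0,0,0.005],
    [0,0,0.005],
    [0,0,0.004],
    [0,0,0.003],
    [0,0,0.002],
    [0,0,0],
  ],
  twist=[0,0,0,0,0,0,0],
)

```text
clock: 3.4
ee_pos: [493.5, -251.8, 67.7]
eef_rot: [-0.001, 0.996, 0.084, -0.0]
contact_force: [-2.8, 2.8, 5.3]
opening: -0.001
finger_force: 2.4
```

Contact at about 68–70 mm, as expected. I'll press further.

Emit:
servo_tool(
  dp=[
    [0,0,0.002],
    [0,0,0.002],
    [0,0,0.002],
    [0,0,0],
  ],
  twist=[0,0,0,0],
)

```text
clock: 3.8
ee_pos: [493.8, -252.2, 61.0]
eef_rot: [-0.001, 0.996, 0.084, 0.0]
contact_force: [-0.2, 3.0, 1.7]
opening: 0.0
finger_force: 1.4
```

Emit:
servo_tool(
  dp=[
    [0,0,0.001],
    [0,0,0.001],
    [0,0,0],
    [0,0,0],
    [0,0,0],
    [0,0,0],
    [0,0,0],
  ],
  twist=[0,0,0,0,0,0,0],
)

```text
clock: 4.5
ee_pos: [493.8, -252.8, 59.3]
eef_rot: [-0.0, 0.996, 0.084, 0.0]
contact_force: [0.5, 3.5, 3.2]
opening: -0.001
finger_force: 1.7
```

```bash
python3 - <<'E'
from h import *
s=env.grab_frame("side")[:,:,::-1]; o=env.get_obs(); print(o["contact_force"],o["ee_pos"])
b=cv2.resize(s[170:265,255:330],None,fx=6,fy=6,interpolation=cv2.INTER_CUBIC)
cv2.imwrite("pics/p2.png",b)
E
```

```text
[0.28854088 3.62385496 2.42610258] [ 493.82248359 -252.85779866   59.33707181]
```

View pics/p2.png

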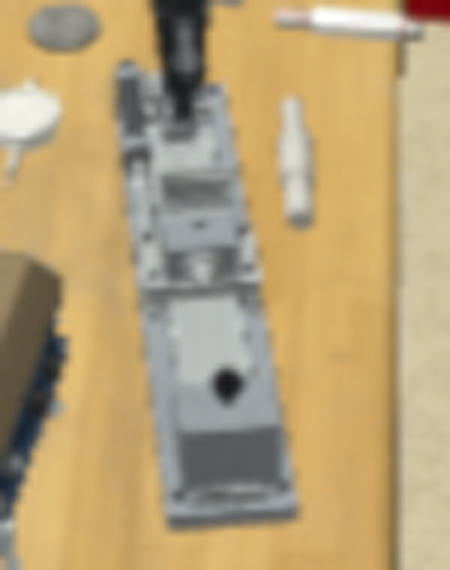

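The side view shows the tailstock run home: the plate face moved from about (286,191) to (287,201), and the pawl is held down. Next I'll lift off and go in front of the thumb plate.

Emit:
servo_tool(
  dp=[
    [0,0,-0.01],
    [0,0,-0.03],
    [0,0,-0.03],
    [0,0,-0.02],
    [0,-0.02,0],
    [0,-0.035,0],
    [0,-0.035,0],
    [0,-0.035,0],
    [0,-0.024,0],
    [0,-0.012,0],
    [0,0,0.02],
    [0,0,0.02],
    [0,0,0.012],
    [0,0,0.005],
    [0,0,0.002],
    [0,0,0],
    [0,0,0],
  ],
  twist=[0,0,0,0,0,0,0,0,0,0,0,0,0,0,0,0,0],
)

```text
clock: 6.25
ee_pos: [467.5, -94.5, 91.2]
eef_rot: [0.0, 0.996, 0.084, 0.001]
contact_force: [0.6, 0.1, -0.8]
opening: -0.006
finger_force: 0.0
```

```bash
cat >> h.py <<'E'
O=np.array([477.1,-153.0]); a=.1686; X=np.array([np.cos(a),np.sin(a)]); Y=np.array([-X[1],X[0]])
w=lambda x,y,z:[*(O+X*x+Y*y),z]
def own(p): d=np.array(p[:2])-O; return np.array([d@X,d@Y,p[2]]).round(1)
E
python3 - <<'E'
from h import *
s=env.grab_frame("side")[:,:,::-1]; t=env.grab_frame("top")[:,:,::-1]; o=env.get_obs(); print(o["contact_force"],own(o["ee_pos"]))
for y in(30,8,-14,-36): print(y,proj("side",w(0,y,98)))
b=cv2.resize(s[170:265,255:330],None,fx=5.3,fy=5.3,interpolation=cv2.INTER_CUBIC)
A=cv2.resize(t[175:270,225:300],None,fx=5.3,fy=5.3,interpolation=cv2.INTER_CUBIC)
cv2.imwrite("pics/p3.png",np.hstack([b,A]))
E
```

```text
[-1.24318318  0.12162572 -0.15376098] [ 0.4 59.3 91.2]
30 [288.55697192 202.13690278]
8 [287.98988792 198.597951  ]
-14 [287.43347358 195.12558447]
-36 [286.88743059 191.71794149]
```

View pics/p3.png

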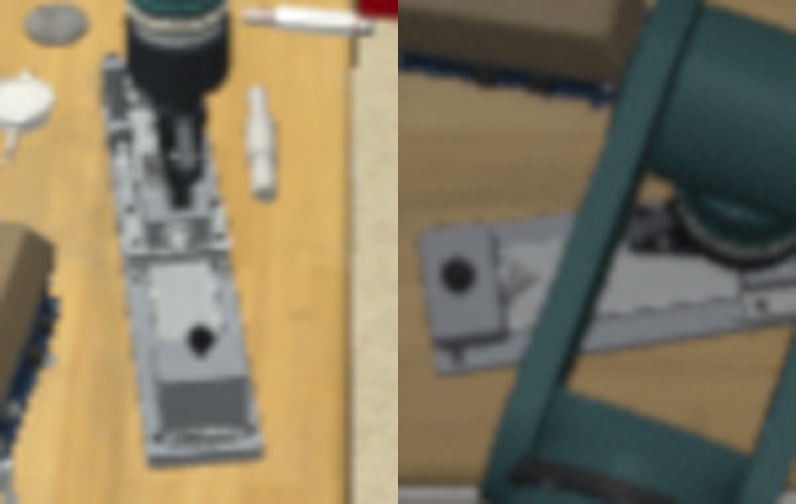

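The side view shows the fingers in front of the plate, centred and clear of it, with the tailstock home. I'll approach until contact.

Emit:
servo_tool(
  dp=[
    [0,0.004,0],
    [0,0.004,0],
    [0,0.003,0],
    [0,0.001,0],
    [0,0,0],
  ],
  twist=[0,0,0,0,0],
)

```text
clock: 6.85
ee_pos: [468.9, -106.2, 90.3]
eef_rot: [0.0, 0.997, 0.084, -0.0]
contact_force: [-0.2, -0.5, 0.5]
opening: 0.003
finger_force: 0.0
```

Emit:
servo_tool(
  dp=[
    [0,0.002,0],
    [0,0.001,0],
    [0,0,0],
  ],
  twist=[0,0,0],
)

```text
clock: 7.15
ee_pos: [469.4, -109.0, 90.3]
eef_rot: [0.0, 0.996, 0.084, -0.0]
contact_force: [-0.4, 0.8, -0.4]
opening: -0.0
finger_force: 0.0
```

Emit:
servo_tool(
  dp=[
    [0,0.002,0],
    [0,0.001,0],
    [0,0,0],
  ],
  twist=[0,0,0],
)

```text
clock: 7.45
ee_pos: [469.8, -111.4, 90.3]
eef_rot: [-0.001, 0.996, 0.084, -0.0]
contact_force: [0.5, 2.8, -0.2]
opening: -0.001
finger_force: 1.3
```

Contact: 2.8 N on the plate and 1.3 N on the finger, so travel is about 0–3 mm. I'll push 54 mm and hold.

Emit:
servo_tool(
  dp=[
    [0,0.003,0],
    [0,0.005,0],
    [0,0.006,0],
    [0,0.006,0],
    [0,0.006,0],
    [0,0.006,0],
    [0,0.006,0],
    [0,0.006,0],
    [0,0.005,0],
    [0,0.003,0],
    [0,0.002,0],
    [0,0,0],
    [0,0,0],
    [0,0,0],
  ],
  twist=[0,0,0,0,0,0,0,0,0,0,0,0,0,0],
)

```text
clock: 8.85
ee_pos: [478.9, -164.8, 90.3]
eef_rot: [-0.0, 0.996, 0.084, -0.0]
contact_force: [-0.6, 4.4, 1.4]
opening: 0.003
finger_force: 2.5
```

```bash
python3 - <<'E'
from h import *
s=env.grab_frame("side")[:,:,::-1]; o=env.get_obs(); print(o["contact_force"],own(o["ee_pos"]))
for y in(0,-22,-44,-55,-66): print(-y,"bar end",proj("side",w(0,-178+y,36)),"body front top",proj("side",w(0,60+y,80)))
cv2.imwrite("pics/p4.png",cv2.resize(s[160:235,255:330],None,fx=7,fy=7,interpolation=cv2.INTER_CUBIC))
E
```

```text
[-0.98900583  5.84897746  1.73062637] [ -0.2 -12.   90.3]
0 bar end [283.87939936 182.37911916] body front top [289.39959995 210.46799793]
22 bar end [283.41030488 179.37127873] body front top [288.82112097 206.82858261]
44 bar end [282.94913946 176.41427958] body front top [288.25358966 203.25804289]
55 bar end [282.72146759 174.95444436] body front top [287.97383271 201.49799326]
66 bar end [282.49570376 173.50684348] body front top [287.69669814 199.75444191]
```

View pics/p4.png

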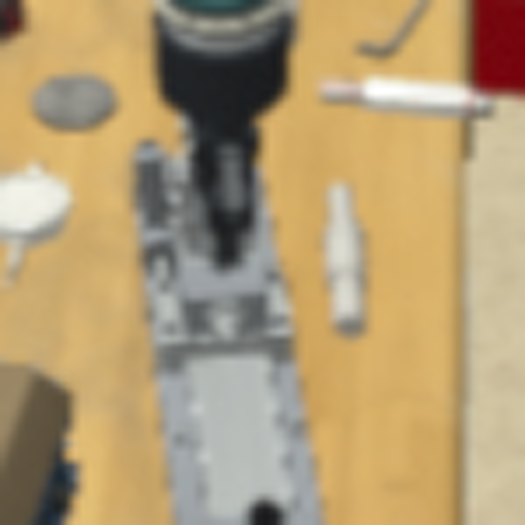

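The tailstock's front top edge is at row ≈201.2, which puts travel at about 55–57 mm. That matches the 54 mm push and is inside the window. I'll back off slowly, lift and check.

Emit:
servo_tool(
  dp=[
    [0,-0.003,0],
    [0,-0.004,0],
    [0,-0.004,0],
    [0,-0.004,0],
    [0,-0.005,0],
    [0,-0.006,0],
    [0,0,0],
    [0,0,-0.02],
    [0,0,-0.04],
    [0,0,-0.04],
    [0,0,-0.04],
    [-0.04,-0.02,-0.02],
    [-0.04,-0.03,0],
    [-0.04,-0.03,0],
    [-0.03,-0.03,0],
    [-0.02,-0.03,0],
    [0,0,0],
    [0,0,0],
  ],
  twist=[0,0,0,0,0,0,0,0,0,0,0,0,0,0,0,0,0,0],
)

```text
clock: 10.7
ee_pos: [283.8, -29.9, 250.8]
eef_rot: [0.001, 0.996, 0.084, 0.001]
contact_force: [-0.1, -0.7, -0.1]
opening: -0.001
finger_force: 0.0
```

```bash
python3 - <<'E'
from h import *
s=env.grab_frame("side")[:,:,::-1]; t=env.grab_frame("top")[:,:,::-1]; o=env.get_obs(); print(o["clock"],o["contact_force"],own(o["ee_pos"]))
for y in(0,-22,-44,-66): print(-y,"body front top",proj("side",w(0,60+y,80)),"top: bar",proj("top",w(0,-178+y,36)),"plate",proj("top",w(0,30+y,113)))
b=cv2.resize(s[165:240,255:330],None,fx=5,fy=5,interpolation=cv2.INTER_CUBIC)
A=cv2.resize(t[175:250,310:395],None,fx=5,fy=5,interpolation=cv2.INTER_CUBIC)
cv2.imwrite("pics/p5.png",np.hstack([b,A]))
E
```

```text
10.8 [-0.23353867  0.13127936  0.07673494] [-169.6  153.3  250.3]
0 body front top [289.39959995 210.46799793] top: bar [364.17996816 211.342105  ] plate [299.10336674 217.08835039]
22 body front top [288.82112097 206.82858261] top: bar [371.16248903 210.303678  ] plate [306.59721276 215.97703922]
44 body front top [288.25358966 203.25804289] top: bar [378.13448943 209.26681558] plate [314.07902623 214.86751243]
66 body front top [287.69669814 199.75444191] top: bar [385.09599311 208.23151421] plate [321.54883609 213.75976573]
```

View pics/p5.png

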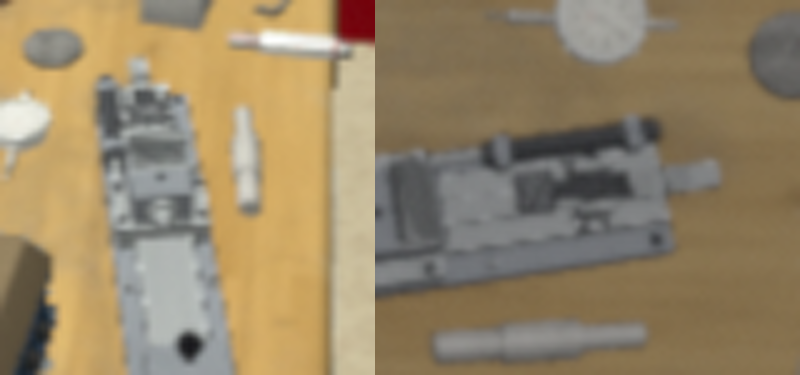

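In the top view the bar end is at column ≈378.5, against a predicted 378.1 for 44 mm travel (371.2 for the first notch, 385.1 for the last). The tailstock is latched in the middle notch, nothing loose has shifted and the arm is clear.

```bash
python3 -c "
from cell import env
print(env.close_job())"
```

```text
the job is handed in; nothing more can be done
None
```

The job is handed in: I released the tailstock to home, then pushed it back past the middle notch, and it came back and latched there; the last pictures put it at about 44 mm of travel, with the arm clear and the loose parts in view where they lay.

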